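# Push a cell home in the V cradle of a battery tester

### The job

Load the loose AA cell into the battery test cradle: lay it in the open part of the V groove, either end first, then push it along the groove under the black hood until it is fully home against the back stop hidden inside. How deep the stop is set is not known, so feel for it and press gently, never ram the cell or press it hard into the cradle; then let go and leave the cell lying there on both flanks of the V. Leave the other things on the bench where they are.

Things in the scene. Friction and masses are not known exactly. Their poses are not given: they have to be found in the camera images.
- battery: The cell: a plain AA cylinder, dark with a copper-coloured end, 14 mm diameter, 49 mm long, about 50 g, lying loose on the bench at the start (it can roll). Its long axis is its y axis. The origin lies on the skin of the cylinder, at mid length, so it circles the axis when the cell rolls: use point battery_mid.
- battery_mid (a point): The middle of the cell, on its axis at mid length (24.5 mm from either end; 7 mm above the bench when it lies there); y runs along the cell.
- cradle: The test cradle, fixed: aluminium base 180 x 80 x 8 mm carrying a slim steel V rail along x, its far half under a black hood. Origin: centre of the base's underside, on the bench; +x points along the groove into the hood, z up. A cell seated in the V touches both flanks, its axis at y = 0, z = 40 mm. Contact between cell and cradle above 22 N is too hard; 3 to 8 N is ample.
- groove_front (a point): Point in the open part of the groove, on a seated cell's axis, at cradle x = -35 mm: a good middle for a cell laid in. The rail runs from cradle x = -80 to +80 mm (open up to +19), is 11.4 mm wide, flanks at 45 degrees meeting at z = 30 mm, rail top z = 36 mm; beside it fingers can reach down to z = 14 mm, so they can straddle rail and cell.
- hood_mouth (a point): Centre of the hood's opening (21 x 20 mm), on a seated cell's axis, at cradle x = +19 mm. The hood is 29 mm wide, 54 mm high, 66 mm deep. In it, unseen, a rubber-backed stop faces -x, set anywhere at cradle x = 35 to 63 mm: when home, the cell's near end sticks 5 to 33 mm out of the hood. Drag along the groove is under 1.5 N; at the stop the push rises by 12 N per mm.
- contact (a joint): Travel of the sprung brass contact pin in the stop's face, in m: 0 = free (pin stands 5 mm out of the face); 0.005 = pressed flush, i.e. the cell's end touches the stop. Its spring is very weak (0.1 N), far less than the cell's own friction, so a seated cell stays.
- tape_roll: Bystander: black roll of tape lying flat, 62 mm across, 19 mm high; origin under its centre.
- capacitor: Bystander: blue capacitor can with two wires, lying, 22 mm diameter, 63 mm long; not the cell. Origin on its skin.
- heat_sink: Bystander: black finned heat sink 42 x 50 x 26 mm; origin under its centre.

How it is judged:
On the way, in this order (a step that is already met when the one before it is completed fails the run):
1. the cell lies down in the V in its open part, along the groove, not yet home (y of battery_mid in the frame of cradle between -0.002 and 0.002 m and z of battery_mid in the frame of cradle between 0.038 and 0.042 m and angle between the y axis of battery and the x axis of cradle, either way round below 0.06 rad and x of battery_mid in the frame of cradle between -0.065 and 0 m), for 0.2 s.
2. the cell has been pushed home against the back stop (y of battery_mid in the frame of cradle between -0.002 and 0.002 m and z of battery_mid in the frame of cradle between 0.038 and 0.042 m and angle between the y axis of battery and the x axis of cradle, either way round below 0.06 rad and value of joint contact above 0.0035 m and x of battery_mid in the frame of cradle above 0.006 m), for 0.2 s.
At the end, for the whole second after the job is handed in: the cell lies at rest in the V (axis within 2 mm sideways and in height of the seated position, within 0.06 rad of the groove) and home: its end within 1.5 mm of the back stop (contact pin pressed in more than 3.5 mm) (all of step 2 and linear speed of battery below 0.01 m/s and contact force between battery and cradle above 0.1 N); the robot touches nothing.
It fails at once if cell pressed or rammed into the cradle harder than 22 N (contact force between battery and cradle above 22 N).
It fails at once if a bystander moved more than 20 mm (distance of any of tape_roll, capacitor, heat_sink from where it was at the start of the episode above 0.02 m).
It also fails if it takes over 69 s, if anything falls off the work surface, if the arm or the gripper's body presses on something with over 40 N, if the wrist force passes 120 N, or if a joint passes its speed limit or range.

### The arm

A 7-joint arm with a two-finger parallel gripper is mounted at the origin on a cart in front of the work surface, level with it; the furniture and walls round the work are solid. World frame = base frame: x ahead of the robot, y to its left, z up, the work surface at z = 0. Lengths are in m, angles in rad, forces in N, time in s.
With the tool pointing down it reaches from about 0.4 to 0.875 m from the base axis. Payload 19.3 kg.
Tool frame: the origin (TCP) lies midway between the tips of the shut fingers; the grasp point (between the pads) lies 19 mm behind it; z points along the fingers, y is the line along which they close (so a half turn about z gives the same grasp; the last joint's range is limited). The gripper opens to 85 mm and grips with 20 to 120 N. Pads are 22 mm wide; open, the fingers measure 114 mm over their backs; the gripper's body (76 mm by 85 mm) begins 54 mm behind the grasp point. The pads swing forward as they close: fully open they stand 13 mm farther back than shut.
Start: joints at [1.223, 0.521, -0.036, 1.599, 0.021, 1.021, -0.113], TCP at [0.171, -0.601, 0.231] pointing down, gripper open.
Joint ranges: [-2.91, 2.91], [-0.3, 2.13], [-1.5, 1.42], [0.17, 2.43], [-1.26, 4.41], [0.16, 1.93], [-2.52, 2.52]. Speed limits (rad/s): [1.89, 1.89, 2.39, 2.39, 3.01, 3.01, 3.01].

### API

Orientations are given as [roll, pitch, yaw] about the fixed x, y, z axes, in that order (R = Rz(yaw) Ry(pitch) Rx(roll)).
In Python, from workcell import * gives the robot as it stands. The module is installed in compiled form; this text tells all that it offers.
- The arm moves only by the tool play_rows, never from a script. Its argument "deltas" is a list of rows, each a list of 7 numbers: the shift along the tool's x, y, z in units of 500 mm (1.0 is 500 mm), then the turn, a rotation vector about the tool's x, y, z in units of 120 degrees (1.0 is 120 degrees), then the closure, from 0 (fully open) to 1 (shut). A call has 1 to 10 rows; each row is the pose to reach, as a shift and turn from the pose commanded when the call began, along the tool's axes at that moment; what a row does not reach only later rows make up. A row lasts 1/10 s, in which the tool goes at most 50 mm and 8.59 degrees, less where a joint would pass 70% of its speed; a pose out of reach is approached as far as the arm can. A call with a number of a shift or a turn outside -1 to 1 is refused whole. A call with a gripper value outside its range is refused whole. The fingers move at their own pace and stop on an object; "newtons" is the grip in N (left out, the last holds). Time passes only in rows, so rows that repeat a pose let the fingers close. It gives the time, the measured TCP pose, the force, the opening and the grip force at its end, in the units of the state.
- observe(): the state, without advancing time (a new reading comes with each control period).
- grab_frame(name): name is "scene" or "top"; returns the picture (384x512x3 uint8, red, green, blue); there is no depth.
- get_calibration(name): a dict with "fovy" (degrees; the focal length in pixels is half the picture's height over the tangent of half this angle, whatever the lens; pixels are square), "cx", "cy" (the principal point, pixels), "xyz" and "rotation" of the camera in the world. Camera axes: x right, y down, z forward; pixel columns grow to the right and rows downward; lengths in m; the calibration is good to about 2 mm. A picture is of the moment at which its call begins. get_calibration takes no time and is no camera call.
- job_done(): hands the job in; it is judged then, once.
The state is a dict: "clock": time; "qpos": joint angles; "qd": joint speeds; "joint_efforts": joint torques, N m; "position": TCP position; "tool_rot": TCP orientation; "force": force on the tool from outside, world axes, zero at the start; "moment": the same for the moment, N m; "grip_width": finger opening in m; "finger_force": force on a finger pad.
Only numpy, scipy, OpenCV 4.12 (cv2) and the standard library are available. Lean on these libraries where they do the work, as an engineer would, in place of code of your own. Each camera call takes 0.05 s, during which the arm holds its last target. There are 200 camera calls.

## Working session

There is one attempt and no reset: what is moved stays moved. The work goes in short steps, Python scripts to look and compute and a tool call to move; the robot and the scene stay as the last step left them, time stands still between calls to the robot, and variables do not carry over. Pictures are saved under pics/ and viewed, at most 12 in all, crops included, and the job is handed in when it is done.

Besides the shell and the picture viewer there is one more tool, called after "Call:" by a JSON object that holds its "op" and its "data", one argument or row to a line. play_rows: Moves the arm, as the interface text tells. Its arguments: {"type":"object","properties":{"deltas":{"type":"array"},"newtons":{"type":"number"}},"required":["deltas"]}

```bash
mkdir -p pics; python3 - <<'E'
from workcell import *
import cv2,numpy as np
print(observe())
for n in("scene","top"):
    print(n,get_calibration(n)); cv2.imwrite(f"pics/{n}0.png",grab_frame(n)[:,:,::-1])
E
```

```text
{'clock': 0.0, 'qpos': array([ 1.22280771,  0.52201603, -0.03631899,  1.59999833,  0.02120875,
        1.02113401, -0.11279019]), 'qd': array([-0.00037249,  0.00010224, -0.00027468,  0.00060958,  0.00125347,
       -0.00106333, -0.00189543]), 'joint_efforts': array([ 1.57952130e-03, -9.27113342e+01,  1.98108561e+00, -3.69935560e+01,
        1.79339165e-02,  8.21678579e-03, -6.06264121e-05]), 'position': array([ 0.17125485, -0.60071959,  0.23072805]), 'tool_rot': array([-3.14042619e+00,  9.65714068e-05,  2.77785626e-01]), 'force': array([0.09363651, 0.13843397, 0.68252933]), 'moment': array([-0.00799614,  0.0214866 ,  0.01983563]), 'finger_force': 0.0, 'grip_width': 0.08565249998039925}
scene {'fovy': 52.99274689534156, 'cx': 257.6280040090322, 'cy': 195.49148735092592, 'xyz': array([ 0.20903545, -0.5152031 ,  0.71576321]), 'rotation': array([-2.29788912,  0.01420025, -0.46395775])}
top {'fovy': 51.06296233594322, 'cx': 257.2716314146478, 'cy': 188.4692910947674, 'xyz': array([0.47442556, 0.12375424, 1.08916763]), 'rotation': array([-3.06476827,  0.0148178 , -1.57684408])}
```

View pics/scene0.png

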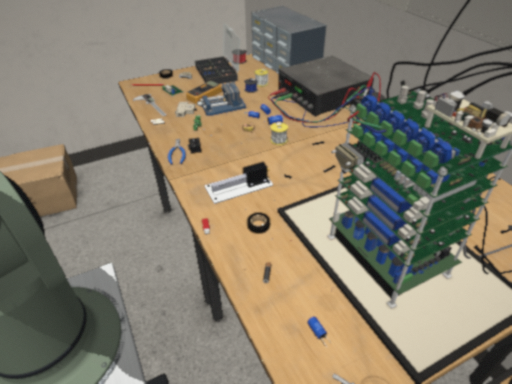

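View pics/top0.png

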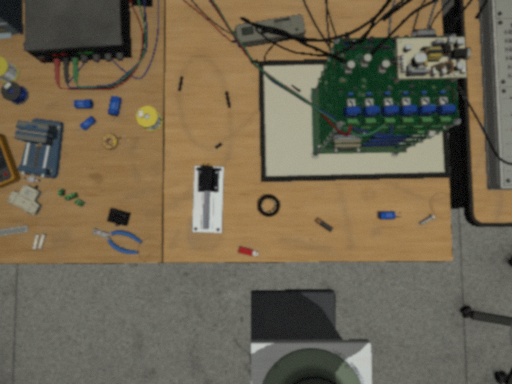

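Scene view: cradle (240,182), tape (259,222), cell (267,272), capacitor (317,327). Top view: cradle (208,200) with hood toward the top of the image, tape (268,205), cell (324,224), capacitor (387,215), and heat sink probably (118,216). Next step is to measure the cell and cradle.

```bash
cat > h.py <<'E'
from workcell import *
import cv2,numpy as np
from scipy.spatial.transform import Rotation as Ro
def cam(n):
    c=get_calibration(n); f=192/np.tan(np.radians(c["fovy"]/2))
    return c,f,Ro.from_euler("xyz",c["rotation"]).as_matrix()
def plane(n,uv,z):
    c,f,R=cam(n); uv=np.atleast_2d(uv).astype(float)
    d=np.c_[(uv[:,0]-c["cx"])/f,(uv[:,1]-c["cy"])/f,np.ones(len(uv))]@R.T
    return c["xyz"]+d*((z-c["xyz"][2])/d[:,2])[:,None]
def proj(n,P):
    c,f,R=cam(n); q=(np.atleast_2d(P)-c["xyz"])@R
    return np.c_[q[:,0]/q[:,2]*f+c["cx"],q[:,1]/q[:,2]*f+c["cy"]]
def blob(n,m,lo):
    cs=[k for k in cv2.findContours(m.astype(np.uint8),0,cv2.CHAIN_APPROX_NONE)[0] if cv2.contourArea(k)>lo]
    return cs
E
python3 - <<'E'
from h import *
a=cv2.imread("pics/top0.png"); s=cv2.imread("pics/scene0.png")
def crop(i,x,y,w,h,k): return cv2.resize(i[y:y+h,x:x+w],None,fx=k,fy=k,interpolation=cv2.INTER_NEAREST)
o=np.vstack([np.hstack([crop(a,185,155,50,35*2+15,6)[:300],crop(a,300,205,50,50,6)]),np.hstack([crop(s,200,150,80,50,5)[:,:400],crop(s,250,255,40,50,5)])])if 0 else np.hstack([crop(a,185,155,50,90,5),crop(a,305,205,40,90,5)[:450]])
cv2.imwrite("pics/c.png",o)
m=(a.min(2)>150); m[:,:185]=0;m[:,235:]=0;m[:150]=0;m[245:]=0
pts=np.vstack(blob("top",m,20)).reshape(-1,2)
r=cv2.minAreaRect(pts.astype(np.float32)); print(r)
b=cv2.boxPoints(r); P=plane("top",b,.008); print(P, [np.linalg.norm(P[i]-P[i-1]) for i in range(4)])
hs=cv2.cvtColor(a,cv2.COLOR_BGR2GRAY); 
m=hs[205:245,305:345]; print(m[10:30,5:32])
E
```

```text
((207.70306396484375, 199.11044311523438), (28.982778549194336, 65.37493896484375), 1.9749339818954468)
[[0.44383956 0.31481755 0.008     ]
 [0.6203433  0.30981803 0.008     ]
 [0.61698176 0.23104143 0.008     ]
 [0.44074074 0.2370069  0.008     ]] [np.float64(0.07787232954394815), np.float64(0.17657453115865357), np.float64(0.07884828416779689), np.float64(0.17634194901968397)]
[[134 131 130 132 130 134 131 132 131 132 132 133 132 132 129 129 130 131
  134 129 133 132 132 133 133 131 132]
 [129 130 129 130 131 126 127 121 124 127 128 130 134 130 131 130 132 131
  130 128 129 130 130 131 132 133 133]
 [130 130 130 131 127 122 111 102 110 117 121 128 131 131 131 134 132 133
  129 129 129 129 131 131 129 131 130]
 [129 129 131 126 121 111  93  85  89  97 109 118 127 130 131 132 132 128
  130 129 128 127 130 127 130 129 126]
 [130 131 130 126 112  94  82  82  85  90  92 103 116 122 128 130 127 128
  128 125 128 125 126 128 126 127 130]
 [132 131 128 120 105  85  80  87  90  88  86  86  97 108 118 125 124 130
  127 127 127 128 126 124 128 128 127]
 [130 131 131 125 111  94  81  82  90  9
[... 842 characters left out ...]
  89 111 122 127 126]
 [129 131 130 131 132 130 129 131 132 132 129 131 128 124 117 104  85  67
   58  48  63  74  99 117 125 125 127]
 [128 132 130 130 131 130 131 131 130 133 131 132 130 127 126 119 111  98
   79  65  67  90 111 125 131 131 131]
 [129 129 131 130 132 131 131 130 131 130 128 128 132 128 129 126 125 119
  106  92  91 105 123 127 130 133 134]
 [129 131 131 128 129 129 128 131 133 126 131 130 128 130 132 131 132 125
  123 114 115 123 129 132 134 135 136]
 [128 129 129 129 128 130 131 131 130 129 132 133 127 129 131 130 131 133
  127 127 127 129 131 133 133 133 135]
 [129 126 126 125 129 129 131 131 131 132 132 133 128 132 128 131 131 131
  132 132 130 132 132 130 131 131 131]]
```

View pics/c.png

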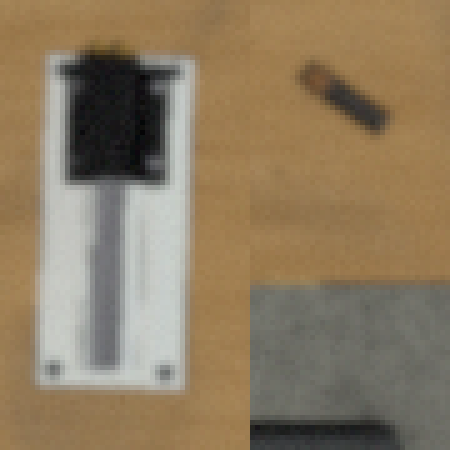

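The crop shows the cradle plate spanning about (193–224, 165–232) in the full picture. Its grey rail is at column ~206 and the hood is at the far end. The cell has its copper end at about (318,220) and its dark end at about (330,228). The plate measures 177 x 78 mm against 180 x 80, so the scale is good.

```bash
python3 - <<'E'
from h import *
def soft(n,x,y,w,h):
    i=cv2.imread(f"pics/{n}0.png").astype(float)[y:y+h,x:x+w]
    bg=np.median(i.reshape(-1,3),0); d=np.clip(np.abs(i-bg).max(2)-25,0,60)
    k,l,st,_=cv2.connectedComponentsWithStats((d>0).astype(np.uint8)); j=1+np.argmax(st[1:,4]); d*=l==j
    yy,xx=np.mgrid[:h,:w]; p=np.c_[xx.ravel()+x,yy.ravel()+y]; ww=d.ravel()
    c=(p*ww[:,None]).sum(0)/ww.sum(); C=np.cov(p.T,aweights=ww); e,v=np.linalg.eigh(C)
    return c,v[:,1],np.sqrt(12*e)
for n,b in(("top",(305,208,40,34)),("scene",(250,255,35,32))):
    c,v,e=soft(n,*b); P=plane(n,[c,c-v*6,c+v*6],.007); d=P[2]-P[1]
    print(n,c,e,P[0],"yaw",np.arctan2(d[1],d[0]))
# rail line in top
a=cv2.imread("pics/top0.png").astype(float).mean(2); L=[]
for y in range(196,224):
    r=a[y,198:216]; w=np.clip(195-r,0,60); 
    L.append([(w*np.arange(198,216)).sum()/w.sum(),y])
L=np.array(L); print(np.round(L[::4],1).tolist())
f=np.polyfit(L[:,1],L[:,0],1); P=plane("top",[[np.polyval(f,y),y] for y in(196,228)],.034); d=P[1]-P[0]
print("rail",P,np.arctan2(-d[1],-d[0]))
# scene plate
s=cv2.imread("pics/scene0.png"); m=s.min(2)>165; m[:,:200]=0;m[:,280:]=0;m[:155]=0;m[205:]=0
pts=np.vstack(blob("scene",m,15)).reshape(-1,2).astype(np.float32); h=cv2.convexHull(pts)
q=cv2.approxPolyDP(h,4,True)[:,0]; print("scene plate",q.tolist(),plane("scene",q,.008).round(4).tolist())
# predicted plate corners from top estimate
c=np.array([.5305,.2732]); R=lambda t:np.array([[np.cos(t),-np.sin(t)],[np.sin(t),np.cos(t)]])
K=[np.r_[c+R(-.031)@np.array(k),.008] for k in((-.09,-.04),(-.09,.04),(.09,.04),(.09,-.04))]
print(proj("scene",K).round(1).tolist())
E
```

```text
top [324.31844411 224.87219491] [ 5.17003001 17.5073978 ] [ 0.45887184 -0.03949846  0.007     ] yaw 0.9681841011155863
scene [266.73726803 272.83940282] [ 6.573705   18.42639541] [ 0.4572296  -0.04267488  0.007     ] yaw -2.1834418888345004
[[206.0, 196.0], [206.2, 200.0], [206.0, 204.0], [206.0, 208.0], [206.1, 212.0], [205.4, 216.0], [205.0, 220.0]]
rail [[0.53681881 0.27321756 0.034     ]
 [0.45292642 0.27640511 0.034     ]] -0.03797750987112291
scene plate [[272.0, 183.0], [216.0, 202.0], [205.0, 187.0], [239.0, 175.0]] [[0.6167, 0.2299, 0.008], [0.4437, 0.2292, 0.008], [0.4395, 0.3024, 0.008], [0.548, 0.3073, 0.008]]
[[213.6, 201.0], [204.0, 184.0], [260.8, 167.3], [272.7, 182.6]]
```

```bash
cat >> h.py <<'E'
def go(p,yaw):
    s=observe(); A=Ro.from_euler("xyz",s["tool_rot"]); B=Ro.from_euler("xyz",[np.pi,0,yaw])
    d=A.inv().apply(np.array(p)-s["position"]); r=(A.inv()*B).as_rotvec()
    print("shift/500",(d/.5).round(4).tolist(),"turn/120",(r/np.radians(120)).round(4).tolist())
E
python3 - <<'E'
from h import *
go([.458,-.041,.20],.963); go([.458,-.041,.03],.963)
E
```

```text
shift/500 [0.8584, -0.9193, 0.0625] turn/120 [-0.0005, -0.0002, -0.3272]
shift/500 [0.8584, -0.9189, 0.4025] turn/120 [-0.0005, -0.0002, -0.3272]
```

Call:
{"op": "play_rows", "data": {
  "deltas": [
    [0.858,-0.919,0.06,0,0,-0.327,0],
    [0.858,-0.919,0.06,0,0,-0.327,0],
    [0.858,-0.919,0.06,0,0,-0.327,0],
    [0.858,-0.919,0.06,0,0,-0.327,0],
    [0.858,-0.919,0.06,0,0,-0.327,0],
    [0.858,-0.919,0.06,0,0,-0.327,0],
    [0.858,-0.919,0.06,0,0,-0.327,0],
    [0.858,-0.919,0.06,0,0,-0.327,0],
    [0.858,-0.919,0.06,0,0,-0.327,0],
    [0.858,-0.919,0.06,0,0,-0.327,0]
  ],
  "newtons": 20
}}

```text
clock: 1.1
position: [0.3995, -0.1547, 0.2075]
tool_rot: [3.141, 0.0, 0.962]
force: [2.1, -1.6, 0.4]
grip_width: 0.0852
finger_force: 0.0
```

```bash
python3 - <<'E'
from h import *
go([.458,-.041,.10],.963)
E
```

```text
shift/500 [0.2535, -0.034, 0.2149] turn/120 [0.0001, 0.0, -0.0003]
```

Call:
{"op": "play_rows", "data": {
  "deltas": [
    [0.2535,-0.034,0.215,0,0,0,0],
    [0.2535,-0.034,0.215,0,0,0,0],
    [0.2535,-0.034,0.215,0,0,0,0],
    [0.2535,-0.034,0.215,0,0,0,0],
    [0.2535,-0.034,0.215,0,0,0,0],
    [0.2535,-0.034,0.215,0,0,0,0]
  ]
}}

```text
clock: 1.7
position: [0.4572, -0.0431, 0.1]
tool_rot: [-3.141, 0.001, 0.963]
force: [-0.3, -0.6, 1.2]
grip_width: 0.0857
finger_force: 0.0
```

```bash
python3 - <<'E'
from h import *
go([.458,-.041,.003],.963)
i=grab_frame("scene")[:,:,::-1]; cv2.imwrite("pics/s1.png",cv2.resize(i[200:350,160:360],None,fx=4,fy=4))
E
```

```text
shift/500 [0.0045, -0.0009, 0.194] turn/120 [-0.0003, 0.0003, -0.0001]
```

View pics/s1.png

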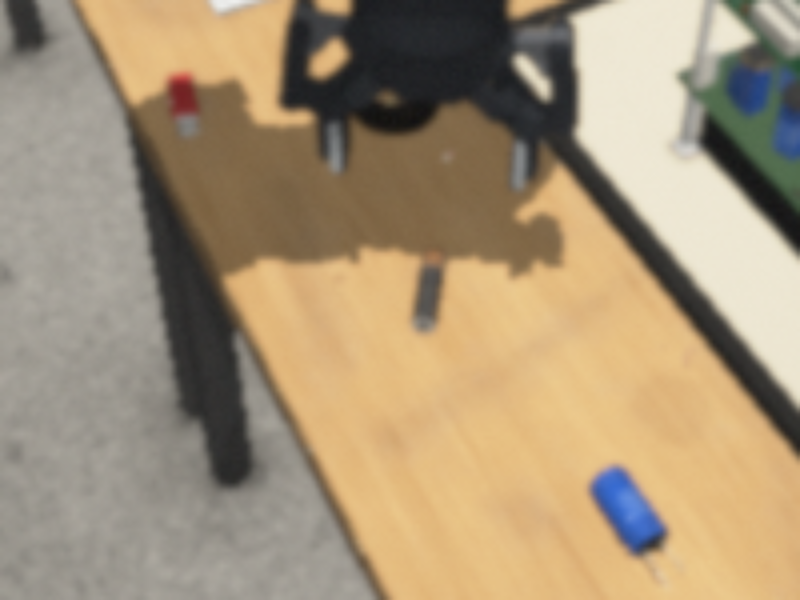

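The scene crop shows the gripper above and behind the cell. Finger tips are at (335,170) and (522,188), and the cell at (428,290) lies under their midline. Descending and gripping.

Call:
{"op": "play_rows", "data": {
  "deltas": [
    [0.004,-0.001,0.08,0,0,0,0],
    [0.004,-0.001,0.14,0,0,0,0.3],
    [0.004,-0.001,0.18,0,0,0,0.4],
    [0.004,-0.001,0.193,0,0,0,0.4],
    [0.004,-0.001,0.193,0,0,0,0.6],
    [0.004,-0.001,0.193,0,0,0,0.8],
    [0.004,-0.001,0.193,0,0,0,1],
    [0.004,-0.001,0.193,0,0,0,1],
    [0.004,-0.001,0.193,0,0,0,1],
    [0.004,-0.001,0.193,0,0,0,1]
  ],
  "newtons": 25
}}

```text
clock: 2.75
position: [0.4589, -0.0412, 0.0046]
tool_rot: [3.14, -0.001, 0.962]
force: [-0.8, -1.6, 10.2]
grip_width: 0.0124
finger_force: 26.4
```

Call:
{"op": "play_rows", "data": {
  "deltas": [
    [0,0,-0.02,0,0,0,1],
    [0,0,-0.08,0,0,0,1],
    [0,0,-0.16,0,0,0,1],
    [0,0,-0.2,0,0,0,1],
    [0,0,-0.2,0,0,0,1],
    [0,0,-0.2,0,0,0,1]
  ]
}}

```text
clock: 3.35
position: [0.4584, -0.0412, 0.1043]
tool_rot: [3.14, -0.001, 0.962]
force: [-0.6, -0.4, -0.4]
grip_width: 0.0123
finger_force: 25.7
```

```bash
python3 - <<'E'
from h import *
i=grab_frame("scene")[:,:,::-1]; cv2.imwrite("pics/s2.png",cv2.resize(i[200:300,210:330],None,fx=6,fy=6,interpolation=cv2.INTER_CUBIC))
# targets: cradle centre & yaw, groove_front
c=np.array([.5305,.272]); y=-.033; x=np.array([np.cos(y),np.sin(y)])
for z in(.105,): go([*(c-.035*x),z],y)
E
```

```text
shift/500 [0.5585, -0.2976, -0.0029] turn/120 [0.0001, -0.0, 0.4753]
```

View pics/s2.png

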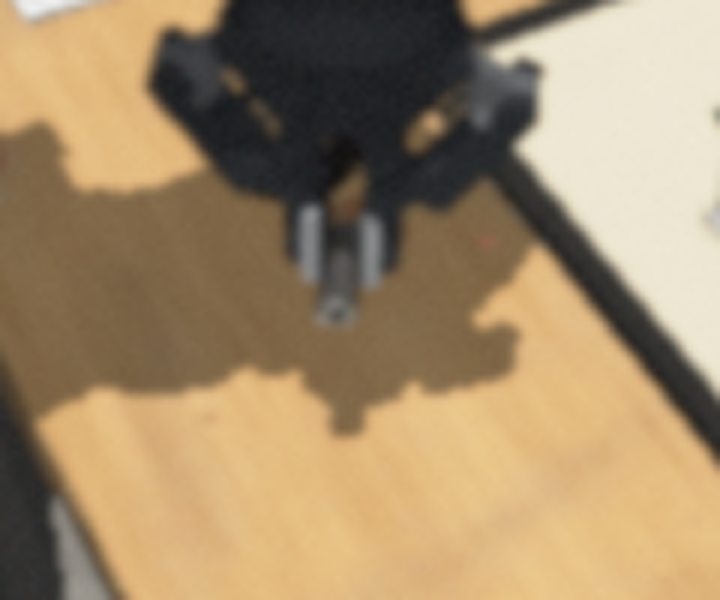

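The crop shows the cell gripped level between the two pads, with its end at (335,310). Carrying it to above the groove.

Call:
{"op": "play_rows", "data": {
  "deltas": [
    [0.5585,-0.298,-0.003,0,0,0.475,1],
    [0.5585,-0.298,-0.003,0,0,0.475,1],
    [0.5585,-0.298,-0.003,0,0,0.475,1],
    [0.5585,-0.298,-0.003,0,0,0.475,1],
    [0.5585,-0.298,-0.003,0,0,0.475,1],
    [0.5585,-0.298,-0.003,0,0,0.475,1],
    [0.5585,-0.298,-0.003,0,0,0.475,1],
    [0.5585,-0.298,-0.003,0,0,0.475,1],
    [0.5585,-0.298,-0.003,0,0,0.475,1],
    [0.5585,-0.298,-0.003,0,0,0.475,1]
  ]
}}

```text
clock: 4.4
position: [0.4953, 0.272, 0.1044]
tool_rot: [3.14, 0.001, -0.032]
force: [0.3, -0.4, -1.0]
grip_width: 0.0129
finger_force: 25.6
```

```bash
python3 - <<'E'
from h import *
print(observe()["position"])
i=grab_frame("scene")[:,:,::-1]; t=grab_frame("top")[:,:,::-1]
cv2.imwrite("pics/s3raw.png",i)
cv2.imwrite("pics/s3.png",cv2.resize(i[130:230,180:300],None,fx=6,fy=6,interpolation=cv2.INTER_CUBIC))
E
```

```text
[0.4953325  0.27204171 0.10444209]
```

View pics/s3.png

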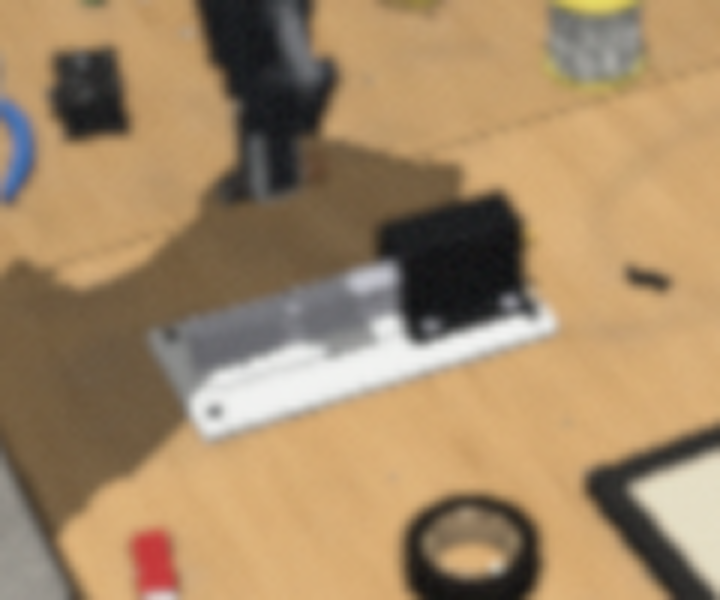

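```bash
python3 - <<'E'
from h import *
p=[.4953,.272,.1044]
print(proj("scene",[p,[.4953,.276,.1044],[.4953,.272,.109]]).round(1))
s=cv2.imread("pics/s3raw.png"); print(s[154:168,216:238].max(2))
E
```

```text
[[224.8 159.8]
 [224.3 159. ]
 [224.7 158.4]]
[[194 191 169 123  72  71  88  76  53  36  35  31  46  67  90 100 104 110
  113 117 116 123]
 [194 190 171 124  76  72  85  80  56  37  34  34  45  66  86  97  99 103
  106 110 112 112]
 [193 187 166 120  75  71  87  82  61  38  34  36  42  62  85  96  98 101
  105 109 110 112]
 [189 173 142 103  68  68  88  86  63  42  31  37  43  63  85  98 100 100
  106 111 111 113]
 [171 141 107  80  58  66  89  90  67  42  34  33  39  61  86  98  98  98
  103 109 113 114]
 [138 100  74  58  54  66  89  93  71  43  33  33  38  58  84  94  94  95
  100 110 113 113]
 [102  72  55  52  54  66  89  91  72  44  36  37  42  65  85  93  97  98
  104 111 115 114]
 [ 86  67  57  49  50  62  83  92  74  53  50  57  68  84  99 105 107 108
  109 114 114 114]
 [ 85  69  57  48  51  61  80  93  84  77  78  86  96 103 109 114 112 113
  111 113 113 113]
 [ 92  79  67  68  72  81  89 100 101 102 102 105 109 113 115 115 115 114
  112 113 113 112]
 [103  94  91  94 100 103 105 109 110 112 111 114 113 115 117 119 114 116
  116 114 113 111]
 [110 106 105 107 111 110 111 113 111 111 112 111 112 115 115 116 117 118
  116 117 113 115]
 [112 110 110 110 110 110 112 111 112 110 110 110 112 113 115 115 118 118
  117 117 116 115]
 [112 110 110 110 109 109 110 111 111 109 108 109 110 110 113 116 117 119
  120 118 119 116]]
```

Call:
{"op": "play_rows", "data": {
  "deltas": [
    [0,-0.001,0.06,0,0,0,1],
    [0,-0.001,0.1,0,0,0,1],
    [0,-0.001,0.115,0,0,0,1],
    [0,-0.001,0.123,0,0,0,1],
    [0,-0.001,0.123,0,0,0,1],
    [0,-0.001,0.123,0,0,0,1]
  ]
}}

```text
clock: 5.1
position: [0.496, 0.2741, 0.0443]
tool_rot: [-3.141, -0.001, -0.032]
force: [0.2, -0.3, 0.3]
grip_width: 0.0125
finger_force: 25.6
```

```bash
python3 - <<'E'
from h import *
i=grab_frame("scene")[:,:,::-1]; t=grab_frame("top")[:,:,::-1]
a=cv2.resize(i[145:215,190:290],(700,490),interpolation=cv2.INTER_CUBIC)
cv2.imwrite("pics/s4.png",a)
E
```

```text
(no output)
```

View pics/s4.png

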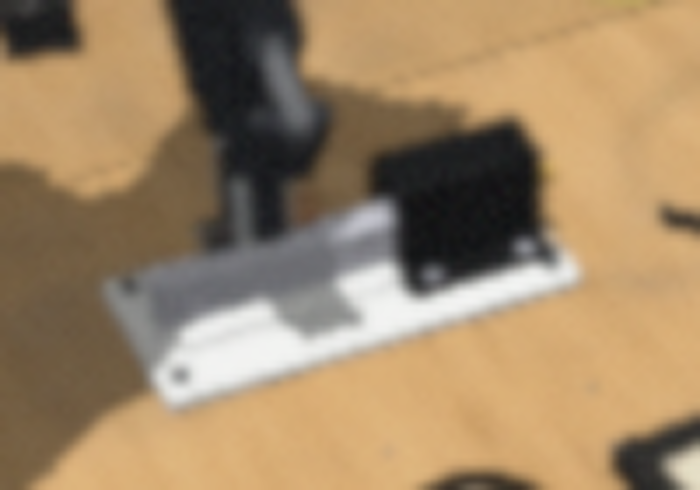

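The crop shows the near finger's lower edge at about (240,245), close to the top edge of the rail. I'm checking this against projections before going lower.

```bash
python3 - <<'E'
from h import *
k=lambda P:((proj("scene",P)-[190,145])*7).round(0).tolist()
print("tcp",k([.496,.274,.044]))
print("near finger bottom outer",k([[.485,.254,.044],[.507,.254,.044]]),"inner",k([[.485,.267,.044],[.507,.267,.044]]))
c=np.array([.5305,.2715]);t=-.033;R=np.array([[np.cos(t),-np.sin(t)],[np.sin(t),np.cos(t)]])
w=lambda x,y,z:np.r_[c+R@[x,y],z]
print("rail near top/far top",k([w(-.08,-.0057,.036),w(.019,-.0057,.036),w(-.08,.0057,.036),w(.019,.0057,.036)]))
print("rail near bottom",k([w(-.08,-.0057,.008),w(.019,-.0057,.008)]))
print("hood top",k([w(.019,-.0145,.054),w(.085,-.0145,.054),w(.019,.0145,.054),w(.019,-.0145,.008)]))
print("plate",k([w(-.09,-.04,.008),w(-.09,.04,.008),w(.09,-.04,.008)]))
E
```

```text
tcp [[254.0, 223.0]]
near finger bottom outer [[249.0, 260.0], [300.0, 244.0]] inner [[236.0, 241.0], [287.0, 225.0]]
rail near top/far top [[154.0, 281.0], [386.0, 213.0], [144.0, 264.0], [375.0, 197.0]]
rail near bottom [[161.0, 335.0], [388.0, 266.0]]
hood top [[393.0, 190.0], [543.0, 146.0], [365.0, 150.0], [397.0, 278.0]]
plate [[166.0, 395.0], [100.0, 275.0], [581.0, 266.0]]
```

```bash
python3 - <<'E'
from h import *
i=grab_frame("scene").astype(float)
r=i[168:180,222:242]; 
print("R-B"); print((r[:,:,0]-r[:,:,2]).astype(int)); print("R");print(r[:,:,0].astype(int))
print(plane("scene",[267.1,244.7],.113))
c=np.array([.5305,.2715]);t=-.033
a=np.array([.496,.274])
k=lambda P:proj("scene",P).round(1).tolist()
for e in(.015,.020,.0245): print(e,k([[a[0]+e,a[1]-e*.033,z] for z in(.0395,.0465,.0535)]))
E
```

```text
R-B
[[ 1 -3 -5 -3 -4 -4 -3 -2 -4 -3 -3  0 16 34 45 49 50 49 50 47]
 [ 4 -2 -3 -4 -3 -4 -4 -3 -4 -2  3  9 25 40 48 51 49 49 48 46]
 [ 3 -2 -3 -4 -3 -5 -4 -4  3  9 18 26 36 44 47 49 50 50 49 45]
 [ 3 -2 -3 -3 -4 -5 -4 -1  8 20 30 39 43 47 48 50 49 50 48 45]
 [ 4 -1  0 -2 -2 -5 -4 -1  8 21 32 43 47 47 48 48 48 48 49 42]
 [ 4 -2 -2 -2 -2 -4 -4 -2  7 21 35 42 47 46 46 46 46 44 41 34]
 [ 5 -2 -2 -2 -4 -3 -4 -2  7 21 35 43 44 45 41 40 35 31 22 13]
 [ 5 -1 -2 -3 -4 -4 -5 -2  6 21 36 44 44 34 26 22 16 10  3 -2]
 [ 3  1 -1 -2 -3 -5 -5 -3  3 16 27 33 26 17  9  3 -1 -4 -6 -9]
 [ 5  1 -1 -2 -3 -4 -3 -3 -2  6 10 10  6  1 -3 -5 -6 -8 -8 -8]
 [ 4  1 -1 -2 -2 -4 -4 -4 -2 -2 -1 -1 -4 -5 -6 -7 -8 -8 -9 -8]
 [ 0 -2 -3 -2 -3 -2 -3 -5 -5 -5 -5 -6 -5 -6 -5 -6 -7 -6 -7 -6]]
R
[[ 36  29  25  28  30  25  25  24  26  26  25  30  56  88 108 117 119 117
  114 107]
 [ 41  35  37  34  30  24  26  27  28  33  37  45  69  98 115 119 120 119
  116 107]
 [ 50  58  55  44  33  26  28  29  40  52  62  70  86 106 115 118 120 119
  117 108]
 [ 58  74  76  58  35  28  29  36  54  76  87  94 101 111 115 118 119 118
  116 10
[... 188 characters left out ...]
71  46  32  28  34  58  85  96 100 100 104 108 111 111 118
  127 142]
 [ 61  73  87  73  46  31  30  32  55  83  97 100 102 107 112 114 120 133
  152 173]
 [ 56  74  87  74  49  34  29  32  55  79  93  96 100 111 119 125 133 153
  174 189]
 [ 59  75  88  76  51  36  33  37  54  80  95 101 106 117 128 142 155 171
  184 185]
 [ 54  73  88  82  60  44  47  58  76  95 108 113 117 121 135 155 163 168
  168 157]
 [ 54  73  91  94  82  74  81  90 101 112 118 119 120 119 128 140 145 143
  138 131]]
[[ 0.45369934 -0.05069261  0.113     ]]
0.015 [[231.4, 176.7], [231.3, 174.8], [231.1, 172.8]]
0.02 [[233.1, 176.2], [233.0, 174.3], [232.8, 172.3]]
0.0245 [[234.6, 175.8], [234.5, 173.8], [234.3, 171.9]]
```

Camera estimates of the cradle disagree by a few mm in y, so I'll settle it by feel. A contact height above seat height means a sideways offset, and the side force gives its sign.

Call:
{"op": "play_rows", "data": {
  "deltas": [
    [0,0,0.004,0,0,0,1],
    [0,0,0.006,0,0,0,1],
    [0,0,0.006,0,0,0,1]
  ]
}}

```text
clock: 5.55
position: [0.4954, 0.2739, 0.0404]
tool_rot: [3.142, 0.0, -0.032]
force: [0.3, -0.1, -1.2]
grip_width: 0.0128
finger_force: 25.6
```

Call:
{"op": "play_rows", "data": {
  "deltas": [
    [0,0,0.0015,0,0,0,1],
    [0,0,0.003,0,0,0,1],
    [0,0,0.003,0,0,0,1]
  ]
}}

```text
clock: 5.85
position: [0.4956, 0.274, 0.0392]
tool_rot: [-3.142, -0.0, -0.032]
force: [-1.2, -0.7, 5.0]
grip_width: 0.0127
finger_force: 26.2
```

Call:
{"op": "play_rows", "data": {
  "deltas": [
    [0,0.0015,0,0,0,0,1],
    [0,0.003,0,0,0,0,1],
    [0,0.003,0,0,0,0,1]
  ]
}}

```text
clock: 6.15
position: [0.4954, 0.2723, 0.0389]
tool_rot: [3.141, 0.0, -0.032]
force: [-0.6, -0.6, -0.7]
grip_width: 0.0128
finger_force: 25.6
```

Call:
{"op": "play_rows", "data": {
  "deltas": [
    [0,0,0.0015,0,0,0,1],
    [0,0,0.003,0,0,0,1],
    [0,0,0.003,0,0,0,1]
  ]
}}

```text
clock: 6.45
position: [0.4955, 0.2723, 0.0377]
tool_rot: [3.141, -0.0, -0.032]
force: [-1.9, -1.8, 8.2]
grip_width: 0.0129
finger_force: 26.4
```

Call:
{"op": "play_rows", "data": {
  "deltas": [
    [0,0.0015,0,0,0,0,1],
    [0,0.003,0,0,0,0,1],
    [0,0.003,0,0,0,0,1]
  ]
}}

```text
clock: 6.75
position: [0.4955, 0.2722, 0.0378]
tool_rot: [-3.14, -0.001, -0.032]
force: [-1.9, 5.4, 3.8]
grip_width: 0.013
finger_force: 26.0
```

Side force reversed and y stopped moving, so the cell is between both flanks (centre y ≈ 0.2725). Easing back to neutral, releasing and lifting.

Call:
{"op": "play_rows", "data": {
  "deltas": [
    [0,-0.0015,0,0,0,0,1],
    [0,-0.0015,0,0,0,0,0.75],
    [0,-0.0015,0,0,0,0,0.6],
    [0,-0.0015,0,0,0,0,0.6],
    [0,-0.0015,0,0,0,0,0.6],
    [0,-0.0015,-0.04,0,0,0,0.6],
    [0,-0.0015,-0.1,0,0,0,0.6],
    [0,-0.0015,-0.1,0,0,0,0.6]
  ]
}}

```text
clock: 7.55
position: [0.497, 0.2725, 0.0905]
tool_rot: [-3.139, -0.004, -0.033]
force: [0.1, 0.5, -0.9]
grip_width: 0.034
finger_force: 0.0
```

```bash
python3 - <<'E'
from h import *
i=grab_frame("scene")[:,:,::-1]
a=cv2.resize(i[145:215,190:290],(700,490),interpolation=cv2.INTER_CUBIC)
cv2.imwrite("pics/s5.png",a); print(observe()["position"])
E
```

```text
[0.49630836 0.27209266 0.08893357]
```

View pics/s5.png

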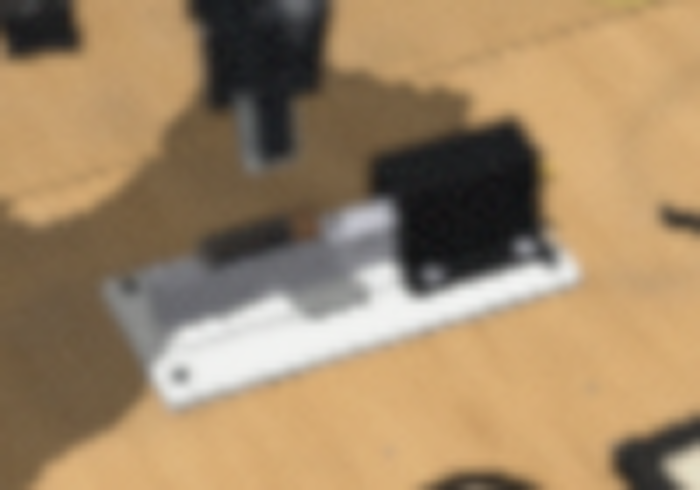

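The crop shows the cell lying in the groove from its near end at (203,255) to its copper end at (320,222), centre at cradle x ≈ -34 mm. Next I go behind it with shut fingers.

```bash
python3 - <<'E'
from h import *
go([.446,.2741,.0895],-.033)
go([.446,.2741,.038],-.033)
E
```

```text
shift/500 [-0.1007, -0.0007, -0.0014] turn/120 [-0.0007, -0.0011, 0.0002]
shift/500 [-0.1009, -0.0006, 0.1016] turn/120 [-0.0007, -0.0011, 0.0002]
```

Call:
{"op": "play_rows", "data": {
  "deltas": [
    [-0.08,0,0,0,0,0,1],
    [-0.1,-0.001,0,0,0,0,1],
    [-0.1,-0.001,0,0,0,0,1],
    [-0.1,-0.001,0,0,0,0,1],
    [-0.1,-0.001,0.04,0,0,0,1],
    [-0.1,-0.001,0.07,0,0,0,1],
    [-0.1,-0.001,0.09,0,0,0,1],
    [-0.1,-0.001,0.1,0,0,0,1],
    [-0.1,-0.001,0.1,0,0,0,1]
  ]
}}

```text
clock: 8.5
position: [0.4456, 0.2736, 0.037]
tool_rot: [3.141, 0.001, -0.033]
force: [0.5, 0.7, 0.3]
grip_width: 0.0003
finger_force: 0.0
```

```bash
python3 - <<'E'
from h import *
go([.456,.2738,.038],-.033)
i=grab_frame("scene")[:,:,::-1]
a=cv2.resize(i[145:215,190:290],(700,490),interpolation=cv2.INTER_CUBIC)
cv2.imwrite("pics/s6.png",a); print(observe()["position"])
E
```

```text
shift/500 [0.0207, -0.001, -0.0021] turn/120 [0.0002, 0.0003, 0.0002]
[0.44574462 0.27377321 0.03747697]
```

View pics/s6.png

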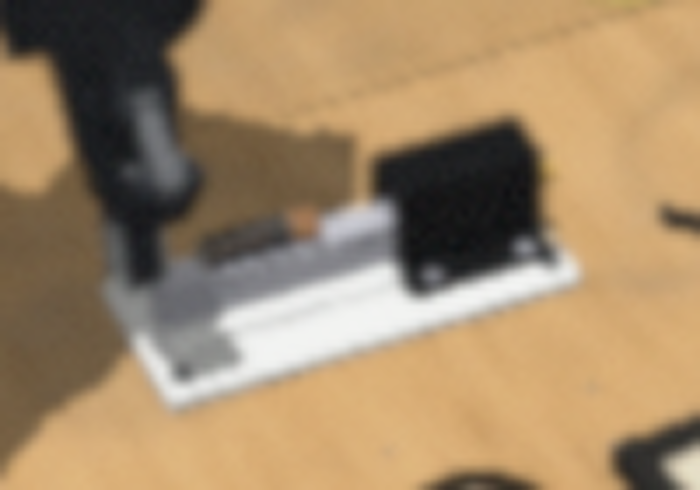

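The crop shows the shut fingers behind the cell, with their edge at x ≈ 163 and the cell's near end at x ≈ 200, a gap of about 15 mm. At least 44 mm of travel is free of the stop, so I start pushing.

Call:
{"op": "play_rows", "data": {
  "deltas": [
    [0.008,0,0,0,0,0,1],
    [0.016,0,0,0,0,0,1],
    [0.024,0,0,0,0,0,1],
    [0.029,0,0,0,0,0,1],
    [0.034,0,0,0,0,0,1],
    [0.039,0,0,0,0,0,1],
    [0.045,0,0,0,0,0,1],
    [0.051,0,0,0,0,0,1],
    [0.057,0,0,0,0,0,1],
    [0.063,0,0,0,0,0,1]
  ]
}}

```text
clock: 9.55
position: [0.4772, 0.2728, 0.0375]
tool_rot: [3.142, 0.0, -0.032]
force: [-1.6, -0.1, 1.5]
grip_width: 0.0003
finger_force: 0.9
```

Call:
{"op": "play_rows", "data": {
  "deltas": [
    [0.005,0,0,0,0,0,1],
    [0.01,0,0,0,0,0,1],
    [0.015,0,0,0,0,0,1],
    [0.02,0,0,0,0,0,1],
    [0.025,0,0,0,0,0,1],
    [0.03,0,0,0,0,0,1],
    [0.035,0,0,0,0,0,1],
    [0.04,0,0,0,0,0,1],
    [0.04,0,0,0,0,0,1]
  ]
}}

```text
clock: 10.45
position: [0.4974, 0.2721, 0.0375]
tool_rot: [-3.141, -0.0, -0.032]
force: [-0.2, -0.7, 0.2]
grip_width: 0.0
finger_force: 0.0
```

```bash
python3 - <<'E'
from h import *
i=grab_frame("scene")[:,:,::-1]
a=cv2.resize(i[145:215,190:290],(700,490),interpolation=cv2.INTER_CUBIC)
cv2.imwrite("pics/s7.png",a); o=observe();print(o["position"],o["force"])
E
```

```text
[0.49720813 0.27209449 0.03745582] [ 0.03543199 -0.24284431  0.45273772]
```

View pics/s7.png

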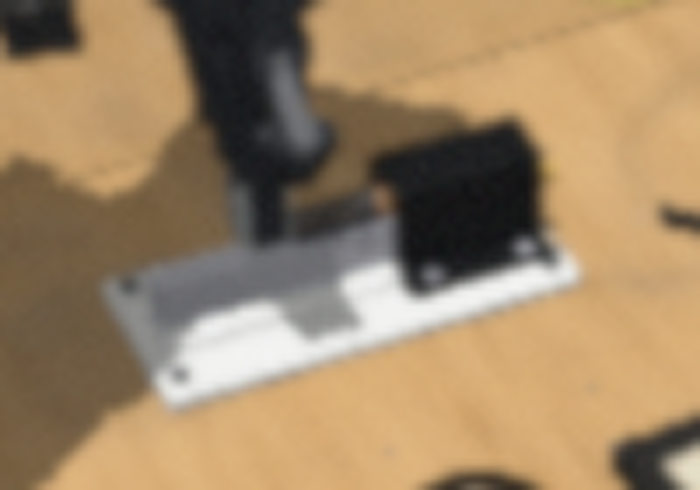

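The crop shows the fingers against the cell's near end (x ≈ 290), with the cell's front already under the hood at (385,195). The earlier probes gave an arm stiffness of about 5–9 N/mm, so 2 mm feeling steps stay well below 22 N.

Call:
{"op": "play_rows", "data": {
  "deltas": [
    [0.004,0,0,0,0,0,1],
    [0.008,0,0,0,0,0,1],
    [0.01,0,0,0,0,0,1],
    [0.01,0,0,0,0,0,1]
  ]
}}

```text
clock: 10.9
position: [0.5022, 0.272, 0.0375]
tool_rot: [-3.142, -0.0, -0.032]
force: [-0.2, -0.4, -0.1]
grip_width: -0.0002
finger_force: 0.0
```

Call:
{"op": "play_rows", "data": {
  "deltas": [
    [0.002,0,0,0,0,0,1],
    [0.004,0,0,0,0,0,1],
    [0.004,0,0,0,0,0,1]
  ]
}}

```text
clock: 11.2
position: [0.5041, 0.2719, 0.0375]
tool_rot: [-3.142, -0.0, -0.032]
force: [1.2, 0.5, 0.1]
grip_width: 0.0001
finger_force: 0.0
```

Call:
{"op": "play_rows", "data": {
  "deltas": [
    [0.002,0,0,0,0,0,1],
    [0.004,0,0,0,0,0,1],
    [0.004,0,0,0,0,0,1]
  ]
}}

```text
clock: 11.5
position: [0.5061, 0.2719, 0.0375]
tool_rot: [-3.141, -0.0, -0.032]
force: [0.4, -0.1, 0.3]
grip_width: -0.0
finger_force: 0.0
```

Call:
{"op": "play_rows", "data": {
  "deltas": [
    [0.002,0,0,0,0,0,1],
    [0.004,0,0,0,0,0,1],
    [0.004,0,0,0,0,0,1]
  ]
}}

```text
clock: 11.8
position: [0.5081, 0.2718, 0.0375]
tool_rot: [-3.142, -0.0, -0.032]
force: [0.6, -0.4, -0.0]
grip_width: -0.0003
finger_force: 0.0
```

Call:
{"op": "play_rows", "data": {
  "deltas": [
    [0.002,0,0,0,0,0,1],
    [0.004,0,0,0,0,0,1],
    [0.004,0,0,0,0,0,1]
  ]
}}

```text
clock: 12.1
position: [0.5101, 0.2717, 0.0375]
tool_rot: [-3.142, -0.0, -0.032]
force: [0.5, -0.6, -0.1]
grip_width: -0.0001
finger_force: 0.0
```

Call:
{"op": "play_rows", "data": {
  "deltas": [
    [0.002,0,0,0,0,0,1],
    [0.004,0,0,0,0,0,1],
    [0.004,0,0,0,0,0,1]
  ]
}}

```text
clock: 12.4
position: [0.5121, 0.2717, 0.0375]
tool_rot: [-3.142, -0.0, -0.032]
force: [0.2, 0.3, -0.3]
grip_width: -0.0002
finger_force: 0.0
```

Call:
{"op": "play_rows", "data": {
  "deltas": [
    [0.002,0,0,0,0,0,1],
    [0.004,0,0,0,0,0,1],
    [0.004,0,0,0,0,0,1]
  ]
}}

```text
clock: 12.7
position: [0.5141, 0.2716, 0.0375]
tool_rot: [-3.142, -0.0, -0.032]
force: [0.0, -0.9, -0.3]
grip_width: 0.0001
finger_force: 0.0
```

Call:
{"op": "play_rows", "data": {
  "deltas": [
    [0.002,0,0,0,0,0,1],
    [0.004,0,0,0,0,0,1],
    [0.004,0,0,0,0,0,1]
  ]
}}

```text
clock: 13.0
position: [0.5162, 0.2715, 0.0375]
tool_rot: [-3.142, -0.0, -0.032]
force: [0.2, 0.6, -0.3]
grip_width: 0.0
finger_force: 0.0
```

Call:
{"op": "play_rows", "data": {
  "deltas": [
    [0.002,0,0,0,0,0,1],
    [0.004,0,0,0,0,0,1],
    [0.004,0,0,0,0,0,1]
  ]
}}

```text
clock: 13.3
position: [0.5181, 0.2715, 0.0375]
tool_rot: [-3.142, -0.0, -0.032]
force: [-0.1, 0.7, 0.2]
grip_width: -0.0002
finger_force: 0.0
```

Call:
{"op": "play_rows", "data": {
  "deltas": [
    [0.002,0,0,0,0,0,1],
    [0.004,0,0,0,0,0,1],
    [0.004,0,0,0,0,0,1]
  ]
}}

```text
clock: 13.6
position: [0.5189, 0.2715, 0.0373]
tool_rot: [3.141, 0.002, -0.032]
force: [-8.1, 0.1, 4.7]
grip_width: 0.0001
finger_force: 3.7
```

Contact felt at 8 N, with the cell's front at cradle x ≈ 48 mm, inside the stop range. Hold briefly, back off gently and lift.

Call:
{"op": "play_rows", "data": {
  "deltas": [
    [0,0,0,0,0,0,1],
    [0,0,0,0,0,0,1],
    [0,0,0,0,0,0,1],
    [-0.001,0,0,0,0,0,1],
    [-0.002,0,0,0,0,0,1],
    [-0.003,0,0,0,0,0,1],
    [-0.004,0,0,0,0,0,1],
    [-0.01,0,0,0,0,0,1],
    [-0.03,0,0,0,0,0,1],
    [-0.05,0,0,0,0,0,1]
  ]
}}

```text
clock: 14.6
position: [0.494, 0.2722, 0.0374]
tool_rot: [-3.142, 0.0, -0.032]
force: [0.8, -0.2, -0.3]
grip_width: -0.0
finger_force: 0.0
```

Call:
{"op": "play_rows", "data": {
  "deltas": [
    [-0.02,0,0,0,0,0,1],
    [-0.04,0,-0.06,0,0,0,1],
    [-0.06,0,-0.15,0,0,0,1],
    [-0.1,0,-0.25,0,0,0,1],
    [-0.1,0,-0.3,0,0,0,1],
    [-0.1,0,-0.3,0,0,0,1]
  ]
}}

```text
clock: 15.2
position: [0.4453, 0.275, 0.1914]
tool_rot: [-3.138, -0.005, -0.031]
force: [0.7, 0.1, -0.2]
grip_width: 0.0002
finger_force: 0.0
```

```bash
python3 - <<'E'
from h import *
i=grab_frame("scene")[:,:,::-1]
a=cv2.resize(i[145:215,190:290],(700,490),interpolation=cv2.INTER_CUBIC)
cv2.imwrite("pics/s8.png",a); o=observe();print(o["position"],o["force"])
E
```

```text
[0.44496601 0.27444191 0.18932475] [-0.56121359  0.13158236 -0.37779116]
```

View pics/s8.png

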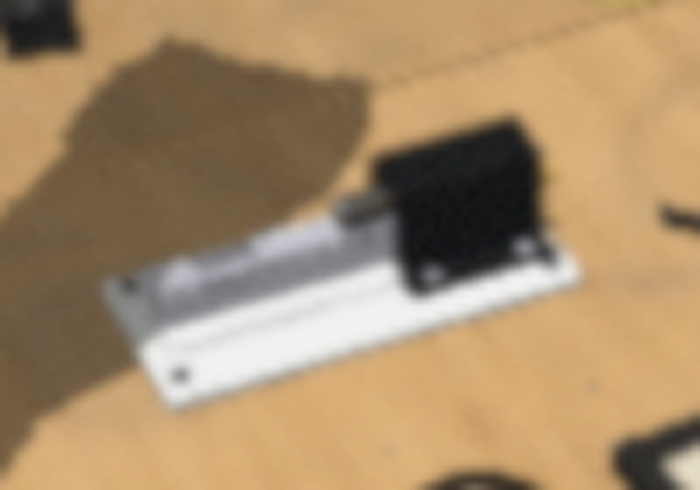

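The last crop shows the cell in the V with its near end at (340,210), sticking about 20 mm out of the hood, which matches the felt stop. The gripper is clear, so I'm handing in.

```bash
python3 -c "
from workcell import *
print(job_done())"
```

```text
the job is handed in; nothing more can be done
None
```

I laid the AA cell in the groove, pushed it in until I felt the stop at about 8 N, released it and handed the job in at about 15 s; the hand-in call gave no verdict.

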